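# Turn the backwards battery pack round in its charger

## Task

One of the two battery packs standing in the chargers on the workbench is in back to front: its red contact end is away from the charger's red contact block. Lift that pack right out, turn it end for end, and lower it (do not drop it) fully home into the same charger with its red end at the red block, then let go. Leave the other pack as it is.

Things in the scene. Friction and masses are not known exactly. Their poses are not given: they have to be found in the camera images.
- turned_pack: The pack that is in back to front: an upright black block 110 (x) by 44 (y) by 80 mm high, about 0.42 kg, with a red, brass-striped contact end at its own +x and a grey band at the other. Its +x lies along the charger's -x and must end along the charger's +x. Origin: centre of its underside; z up. Grip it along its y, across the 44 mm width, above the charger's rim.
- charger: Its charger, a fixed grey tray 142 (x) by 80 mm (y). Origin: centre of its underside on the bench; z up, x roughly along world x. Open slot 118 (x) by 52 mm (y) centred on the origin, floor at 12 mm (a seated pack's top is at 92), walls straight to 37 mm, then white lips flare out 8 mm all round up to the rim at 45 mm. A red contact block, 60 mm high, stands at its +x end (71 to 97 mm out).
- charger_contacts (a point): Middle of the inner face of that charger's red contact block, 71 mm from the charger's origin along its +x and 45 mm above the bench.
- other_pack: The other pack, of the same shape and looks, the right way round in another charger of the same kind (red end at red block). Leave it alone. Origin: centre of its underside, 12 mm above the bench.
Mind the look-alikes: they are no part of the job. Leave any purple look-alike of the turned_pack alone. Leave any purple look-alike of the charger alone.

How it is judged:
By the outcome, as a careful person would: the job done as asked, in the order asked, and still so for the second after the job is handed in, with the robot touching nothing.
It also fails if it takes over 48 s, if anything falls off the work surface, if the arm or the gripper's body presses on something with over 40 N, if the wrist force passes 120 N, or if a joint passes its speed limit or range.

## Robot

A 6-joint arm with a two-finger parallel gripper is mounted at the origin on the work surface. World frame = base frame: x ahead of the robot, y to its left, z up, the work surface at z = 0. Lengths are in m, angles in rad, forces in N, time in s.
With the tool pointing down it reaches from about 0.375 to 0.9 m from the base axis. Payload 3.1 kg.
Tool frame: the origin (TCP) lies midway between the tips of the shut fingers; the grasp point (between the pads) lies 19 mm behind it (pinch_z is the distance from the TCP to the grasp point, in m); y points along the fingers, z is the direction in which the jaws open and shut, and the axes are right-handed (so a half turn about y gives the same grasp; the last joint's range is limited). The gripper opens to 87 mm and grips with 3 to 60 N. Pads are 19 mm wide; open, the fingers measure 117 mm over their backs; the gripper's body (75 mm by 190 mm) begins 51 mm behind the grasp point.
Start: joints at [1.109, 0.527, 1.433, -0, 1.181, -0.178], TCP at [0.174, 0.6, 0.223] pointing down, gripper open.
Joint ranges: [-3.08, 3.08], [-0.75, 2.2], [0.22, 2.44], [-1.43, 4.57], [0, 2.65], [-2.85, 2.85]. Speed limits (rad/s): [2.79, 2.79, 3.14, 3.14, 3.14, 3.14].

## Interface

Orientations are given as a unit quaternion [x, y, z, w].
In Python, from rig import * gives the robot as it stands.
- The arm moves only by the tool drive_tool, never from a script. Its argument "plan" is a list of rows, each a list of 7 numbers: the shift along the tool's x, y, z in mm, then the turn, a rotation vector about the tool's x, y, z in degrees, then the finger opening in mm, from 0 to 87. A call has 1 to 10 rows; each row is the pose to reach, as a shift and turn from the pose commanded when the call began, along the tool's axes at that moment; what a row does not reach only later rows make up. A row lasts 1/10 s, in which the tool goes at most 50 mm and 8.59 degrees, less where a joint would pass 70% of its speed; a pose out of reach is approached as far as the arm can. A call with a gripper value outside its range is refused whole. The fingers move at their own pace and stop on an object; "newtons" is the grip in N (left out, the last holds). Time passes only in rows, so rows that repeat a pose let the fingers close. It gives the time, the measured TCP pose, the force and the opening at its end, in the units of the state.
- get_obs(): the state, without advancing time (a new reading comes with each control period).
- camera(name): name is "scene" or "top" or "wrist"; returns the picture (480x640x3 uint8, blue, green, red); there is no depth.
- get_calibration(name): a dict with "fx", "fy", "cx", "cy" (pixels), "origin" and "rotation" of the camera in the world; the wrist camera has in their place "tool_from_camera" (4x4, takes a point from camera to tool coordinates, whose origin is the TCP and whose axes are the tool frame's). Camera axes: x right, y down, z forward; pixel columns grow to the right and rows downward; lengths in m; the calibration is good to about 2 mm. A picture is of the moment at which its call begins: read the wrist's pose just before it. get_calibration takes no time and is no camera call.
- hand_in(): hands the job in, once; it reports no verdict.
Trained networks look in the newest picture that a camera, given by its name, has taken for a name from the list of things; names that differ only in an ending like _2 or _b are one class to them, and where a whole thing is asked for, a point or a joint stands for the part that bears it (a point fixed in the world has none). Each returns a list of dicts, best first, with "conf" (0 to 1); they miss things now and then, are a little off and sometimes report something else, mostly with a low value. They report only what shows in the picture. A call takes as long as a camera call. They do not tell look-alikes from the thing itself.
- spot_in(camera, target): "location" ([column, row] in pixels, amid what is visible of it).
- mark_of(camera, target): "location" ([column, row] in pixels: a listed point, or the origin of a listed thing).
The state is a dict: "time": time; "q": joint angles; "joint_velocities": joint speeds; "joint_torque": joint torques, N m; "position": TCP position; "tool_rot": TCP orientation; "ft_force": force on the tool from outside, world axes, zero at the start; "moment": the same for the moment, N m; "grip_width": finger opening in m.
Only numpy, scipy, OpenCV 4.12 (cv2) and the standard library are available. Lean on these libraries where they do the work, as an engineer would, in place of code of your own. Each camera call takes 0.05 s, during which the arm holds its last target. There are 200 camera calls.

## Working session

There is one attempt and no reset: what is moved stays moved. The work goes in short steps, Python scripts to look and compute and a tool call to move; the robot and the scene stay as the last step left them, time stands still between calls to the robot, and variables do not carry over. Pictures are saved under pics/ and viewed, about 8 in all and at most 12, crops included, and the job is handed in when it is done.

Besides the shell and the picture viewer there is one more tool, called after "Request:" as name([rows], argument=value, ...), one row to a line, values as JSON. drive_tool: Moves the arm, as the interface text tells. Its arguments: {"type":"object","properties":{"plan":{"type":"array","items":{"type":"array","items":{"type":"number"}}},"newtons":{"type":"number"}},"required":["plan"]}

```bash
mkdir -p pics; ls; python3 - <<'E'
from rig import *
import cv2, numpy as np
o=get_obs(); print({k:np.round(o[k],3).tolist() for k in ['time','q','position','tool_rot','grip_width']})
for c in ['top','scene']:
    im=camera(c); cv2.imwrite(f'pics/{c}0.png',im)
    k=get_calibration(c); print(c,{a:np.round(b,4).tolist() for a,b in k.items()})
    for t in ['turned_pack','charger','charger_contacts']:
        print(t,[(np.round(d['location'],1).tolist(),round(d['conf'],2)) for d in mark_of(c,t)])
k=get_calibration('wrist'); print({a:np.round(b,4).tolist() for a,b in k.items()})
E
```

```text
pics
{'time': 0.0, 'q': [1.109, 0.528, 1.434, -0.0, 1.181, -0.179], 'position': [0.174, 0.6, 0.222], 'tool_rot': [0.701, -0.1, 0.099, -0.699], 'grip_width': 0.087}
top {'fx': 624.9389, 'fy': 624.9389, 'cx': 314.6999, 'cy': 244.6358, 'origin': [0.3094, -0.0159, 0.8872], 'rotation': [0.7339, -0.6688, 0.0783, -0.0892]}
turned_pack [([454.8, 244.9], 0.97), ([358.7, 200.7], 0.93)]
charger [([447.0, 247.6], 0.89), ([440.2, 400.6], 0.61)]
charger_contacts [([454.9, 193.6], 0.78), ([451.8, 351.2], 0.64)]
scene {'fx': 517.246, 'fy': 517.246, 'cx': 324.6275, 'cy': 244.5777, 'origin': [0.9209, 0.1354, 0.6091], 'rotation': [0.5659, 0.7543, -0.2708, -0.1934]}
turned_pack [([270.8, 323.2], 0.88), ([194.2, 255.8], 0.64)]
charger [([249.4, 165.8], 0.65), ([195.4, 266.1], 0.59)]
charger_contacts [([230.8, 170.9], 0.95), ([169.3, 283.8], 0.82)]
{'fx': 337.1374, 'fy': 337.1374, 'cx': 314.8298, 'cy': 242.2884, 'tool_from_camera': [[0.0002, 0.9624, 0.2716, -0.074], [0.001, -0.2716, 0.9624, -0.1628], [1.0, 0.0001, -0.0011, 0.0008], [0.0, 0.0, 0.0, 1.0]]}
```

View pics/top0.png

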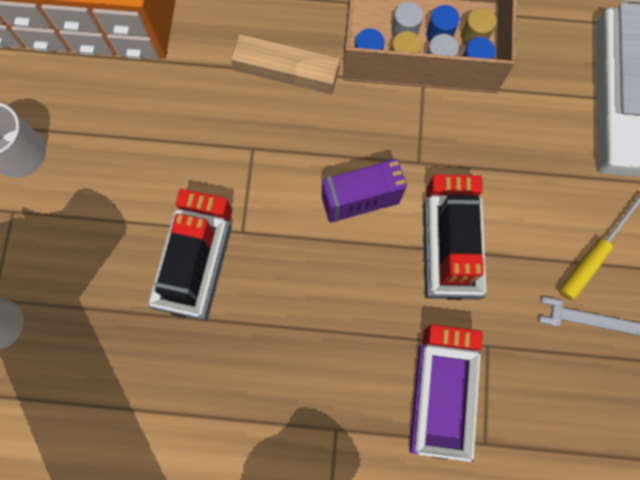

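View pics/scene0.png

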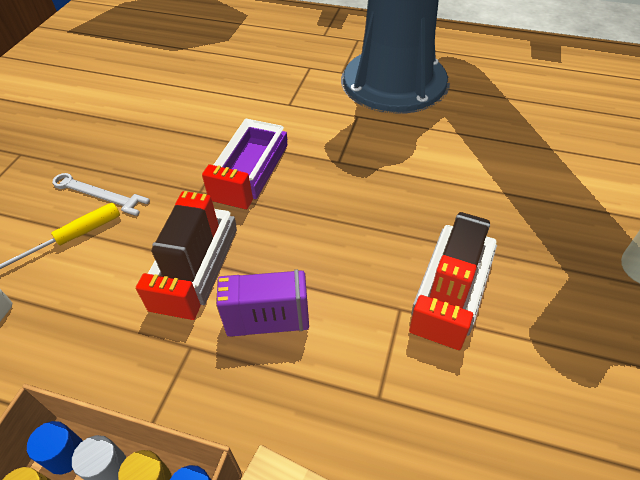

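Top view: black pack at (458,240) has its red end at (464,268), away from the red block at (456,184), so it is the turned one. The pack at (190,258) has its red end at its block, so it is the other pack. The purple pack (363,190) and purple charger (447,400) are look-alikes. The scene view agrees: turned pack at (183,235), other pack at (455,255). I'll check the choice in a close crop.

```bash
python3 - <<'E'
import cv2
im=cv2.imread('pics/top0.png')[165:310,400:520]
cv2.imwrite('pics/crop1.png',cv2.resize(im,None,fx=4,fy=4,interpolation=cv2.INTER_CUBIC))
im=cv2.imread('pics/scene0.png')[180:330,120:250]
cv2.imwrite('pics/crop2.png',cv2.resize(im,None,fx=4,fy=4,interpolation=cv2.INTER_CUBIC))
E
```

```text
(no output)
```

View pics/crop1.png

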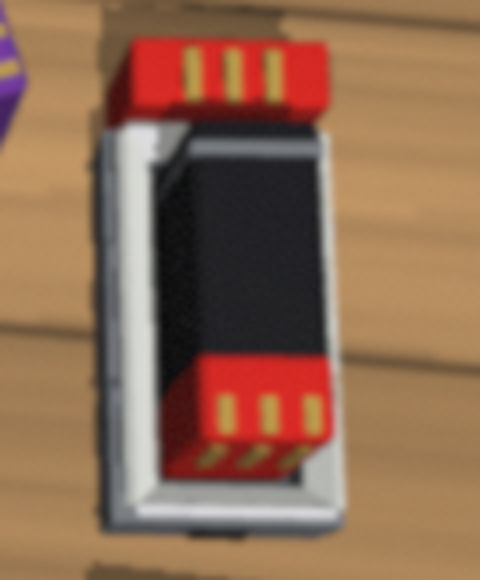

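View pics/crop2.png

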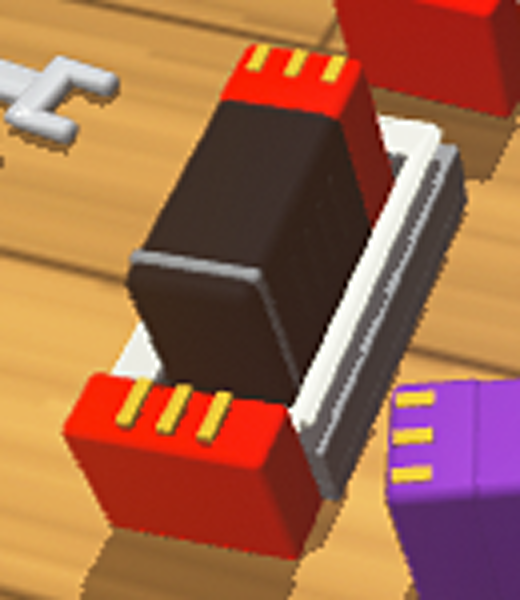

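The crops confirm the choice: top (464,268) and scene (195,195) both show the turned pack's red end opposite its block. Next I fit the pack and charger poses from the picked corners.

```bash
cat > h.py <<'E'
from rig import *
import cv2, numpy as np
from scipy.optimize import least_squares
from scipy.spatial.transform import Rotation as R
def cam(c):
    k=get_calibration(c); r=np.array(k['rotation'],float)
    r=R.from_quat(r).as_matrix() if r.size==4 else r
    return k['fx'],k['cx'],k['cy'],np.array(k['origin']),r
def proj(C,P):
    p=(P-C[3])@C[4]; return np.c_[C[0]*p[:,0]/p[:,2]+C[1],C[0]*p[:,1]/p[:,2]+C[2]]
def place(s,P):
    c,n=np.cos(s[2]),np.sin(s[2]); return np.c_[s[0]+c*P[:,0]-n*P[:,1],s[1]+n*P[:,0]+c*P[:,1],P[:,2]]
def fit(obs,s0):  # obs: list of (cam, model pts Nx3, px Nx2)
    f=lambda s:np.concatenate([(proj(C,place(s,M))-U).ravel() for C,M,U in obs])
    r=least_squares(f,s0,loss='soft_l1'); return r.x,np.sqrt(np.mean(f(r.x)**2))
E
python3 - <<'E'
from h import *
T,S=cam('top'),cam('scene')
ot,os=np.array([400,165]),np.array([120,180])
a=lambda L,o:np.array(L)/4+o
# pack x+ = red; pack roughly facing -x world: +y pack = world -y (image right)
pk=np.array([[55,22,80],[55,-22,80],[-55,22,80],[-55,-22,80]])/1e3+[0,0,.012]
pt=a([[331,440],[204,432],[315,125],[189,121]],ot); ps=a([[246,47],[361,62],[132,256],[262,270]],os)
rim=np.array([[-71,40,45],[-71,-40,45],[71,40,45],[71,-40,45]])/1e3
rt=a([[133,516],[344,514],[113,124],[322,128]],ot)
bl=lambda w:np.array([[97,w,60],[97,-w,60],[71,-w,60],[71,w,60]])/1e3
bt=a([[136,39],[328,42],[330,116],[128,110]],ot); bs=a([[262,468],[66,430],[96,373],[288,407]],os)
rs=a([[440,128],[305,425]],os); rsm=rim[[0,2]]
for n,o in dict(top=[(T,pk,pt)],scene=[(S,pk,ps)],both=[(T,pk,pt),(S,pk,ps)]).items(): 
    x,e=fit(o,[.35,-.2,3.1]); print('pack',n,np.round(x,4),round(e,2))
for w in (36,38,40):
  for n,o in dict(top=[(T,rim,rt),(T,bl(w),bt)],rimtop=[(T,rim,rt)],scene=[(S,bl(w),bs),(S,rsm,rs)],both=[(T,rim,rt),(T,bl(w),bt),(S,bl(w),bs),(S,rsm,rs)]).items():
    x,e=fit(o,[.35,-.2,0]); print('chg',w,n,np.round(x,4),round(e,2))
print(np.round(R.from_quat(get_obs()['tool_rot']).as_matrix(),3))
E
```

```text
pack top [ 0.5331 -0.1896  3.2215] 1.3
pack scene [ 0.5276 -0.1889  3.2681] 3.32
pack both [ 0.5319 -0.1886  3.237 ] 2.52
chg 36 top [ 0.53   -0.1894  0.0735] 1.83
chg 36 rimtop [ 0.5315 -0.1895  0.0962] 2.12
chg 36 scene [ 0.536  -0.1886  0.0956] 1.84
chg 36 both [ 0.5323 -0.1899  0.0885] 2.26
chg 38 top [ 0.53   -0.1894  0.0758] 2.18
chg 38 rimtop [ 0.5315 -0.1895  0.0962] 2.12
chg 38 scene [ 0.5362 -0.1893  0.0874] 2.64
chg 38 both [ 0.5325 -0.1901  0.0848] 2.65
chg 40 top [ 0.53   -0.1893  0.0768] 2.69
chg 40 rimtop [ 0.5315 -0.1895  0.0962] 2.12
chg 40 scene [ 0.5363 -0.1897  0.0827] 3.45
chg 40 both [ 0.5325 -0.1904  0.0805] 3.2
[[ 0.96  -0.     0.279]
 [-0.279 -0.     0.96 ]
 [-0.    -1.    -0.   ]]
```

Request:
drive_tool([
  [564, 0, -658, 0, -21, 0, 70],
  [564, 0, -658, 0, -21, 0, 70],
  [564, 0, -658, 0, -21, 0, 70],
  [564, 0, -658, 0, -21, 0, 70],
  [564, 0, -658, 0, -21, 0, 70],
  [564, 0, -658, 0, -21, 0, 70],
  [564, 0, -658, 0, -21, 0, 70],
  [564, 0, -658, 0, -21, 0, 70],
  [564, 0, -658, 0, -21, 0, 70],
  [564, 0, -658, 0, -21, 0, 70],
], newtons=30)

```text
time: 1.4
position: [0.3812, 0.144, 0.223]
tool_rot: [-0.706, -0.03, 0.029, 0.707]
ft_force: [0.1, 0.4, 0.1]
grip_width: 0.0697
```

```bash
cat >> h.py <<'E'
def goal(x,y,z,yaw):  # shift (mm) and turn about tool y (deg) from current pose to TCP x,y,z with tool-x yaw, tool down
    o=get_obs(); Q=R.from_quat(o['tool_rot']); M=Q.as_matrix()
    G=np.array([[np.cos(yaw),0,-np.sin(yaw)],[np.sin(yaw),0,np.cos(yaw)],[0,-1,0]])
    print('q',np.round(o['q'],2),'pos',np.round(o['position'],4),'t',round(o['time'],2),'w',round(o['grip_width'],4),'F',np.round(o['ft_force'],1),'yaw',round(np.arctan2(M[1,0],M[0,0]),4))
    print('shift',np.round(M.T@(np.array([x,y,z])-o['position'])*1e3,1),'turn',np.round(np.degrees(R.from_matrix(M.T@G).as_rotvec()),1))
E
python3 -c "
from h import *
goal(.532,-.19,.223,.085)"
```

```text
q [ 0.09  0.23  1.95  0.    0.96 -1.57] pos [0.3812 0.144  0.223 ] t 1.4 w 0.0697 F [0.1 0.4 0.1] yaw 0.0838
shift [ 1.223e+02  1.000e-01 -3.454e+02] turn [-0.  -0.1  0.1]
```

Request:
drive_tool([
  [122, 0, -345, 0, 0, 0, 70],
  [122, 0, -345, 0, 0, 0, 70],
  [122, 0, -345, 0, 0, 0, 70],
  [122, 0, -345, 0, 0, 0, 70],
  [122, 0, -345, 0, 0, 0, 70],
  [122, 0, -345, 0, 0, 0, 70],
  [122, 0, -345, 0, 0, 0, 70],
  [122, 0, -345, 0, 0, 0, 70],
  [122, 0, -345, 0, 0, 0, 70],
  [122, 0, -345, 0, 0, 0, 70],
])

```text
time: 2.4
position: [0.5298, -0.1864, 0.2221]
tool_rot: [-0.706, -0.029, 0.03, 0.707]
ft_force: [-0.7, 1.1, -0.7]
grip_width: 0.07
```

```bash
python3 - <<'E'
from h import *
goal(.532,-.19,.223,.085)
im=camera('wrist'); cv2.imwrite('pics/w1.png',im)
E
```

```text
q [-0.54  0.44  1.59  0.    1.11 -2.19] pos [ 0.5298 -0.1864  0.2221] t 2.4 w 0.07 F [-0.7  1.1 -0.7] yaw 0.0835
shift [ 1.9 -0.9 -3.7] turn [-0.1 -0.1 -0.1]
```

View pics/w1.png

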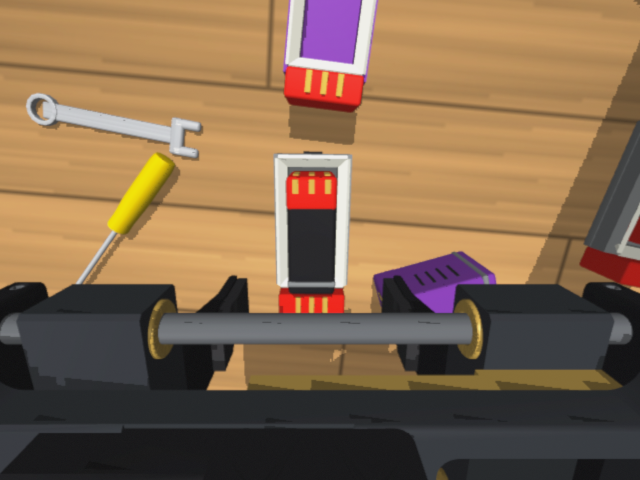

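Wrist view: the turned pack (312,230) is between the fingers (about 235 and 400), its red end at (312,180) away from the block at (312,300). I'll refine the fit with an enlarged crop.

```bash
python3 - <<'E'
import cv2
im=cv2.imread('pics/w1.png')[145:320,260:365]
cv2.imwrite('pics/crop3.png',cv2.resize(im,None,fx=3.4,fy=3.4,interpolation=cv2.INTER_CUBIC))
E
```

```text
(no output)
```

View pics/crop3.png

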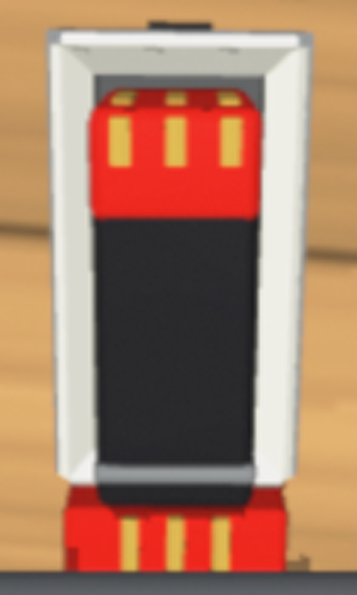

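```bash
python3 - <<'E'
from h import *
k=get_calibration('wrist'); o=get_obs(); Tc=np.array(k['tool_from_camera']); M=R.from_quat(o['tool_rot']).as_matrix()
W=(k['fx'],k['cx'],k['cy'],M@Tc[:3,3]+o['position'],M@Tc[:3,:3])
a=lambda L:np.array(L)/3.4+[260,145]
pk=np.array([[55,22,80],[55,-22,80],[-55,22,80],[-55,-22,80]])/1e3+[0,0,.012]
x,e=fit([(W,pk,a([[91,106],[263,106],[98,506],[254,506]]))],[.53,-.19,3.2]); print('pack',np.round(x,4),round(e,2))
rim=np.array([[-71,-40,45],[-71,40,45],[71,-40,45],[71,40,45]])/1e3
U=a([[49,31],[312,31],[58,480],[299,480]])
x,e=fit([(W,rim,U)],[.53,-.19,.08]); print('chg',np.round(x,4),round(e,2)); print((proj(W,place(x,rim))-U).round(1))
x,e=fit([(W,rim[:2],U[:2])],[.53,-.19,.08]); print('chg far corners',np.round(x,4),round(e,2))
E
```

```text
pack [ 0.5343 -0.1874  3.2219] 0.41
chg [ 0.5322 -0.1871  0.081 ] 1.7
[[-2.6 -1. ]
 [ 2.1 -0.8]
 [-1.2  1.8]
 [ 1.4  2. ]]
chg far corners [ 0.533  -0.1865  0.0845] 1.63
```

```bash
python3 -c "
from h import *
goal(.534,-.1876,.056,.082)"
```

```text
q [-0.54  0.44  1.59  0.    1.11 -2.19] pos [ 0.5296 -0.1858  0.2222] t 2.45 w 0.07 F [-0.3 -0.2 -0.2] yaw 0.0847
shift [  4.5 166.2  -2.5] turn [-0.1  0.2 -0.1]
```

Request:
drive_tool([
  [4, 30, -2, 0, 0, 0, 70],
  [4, 60, -2, 0, 0, 0, 70],
  [4, 90, -2, 0, 0, 0, 70],
  [4, 110, -2, 0, 0, 0, 70],
  [4, 120, -2, 0, 0, 0, 70],
  [4, 120, -2, 0, 0, 0, 70],
  [4, 120, -2, 0, 0, 0, 70],
])

```text
time: 3.15
position: [0.5354, -0.1888, 0.1035]
tool_rot: [0.707, 0.03, -0.03, -0.706]
ft_force: [0.2, 0.5, 0.2]
grip_width: 0.0698
```

```bash
python3 -c "
from h import *
goal(.534,-.1876,.056,.082)
camera('top');goal(.534,-.1876,.056,.082)"
```

```text
q [-0.54  0.62  1.68  0.    0.84 -2.19] pos [ 0.5354 -0.1888  0.1035] t 3.15 w 0.0698 F [0.2 0.5 0.2] yaw 0.0848
shift [-1.4 47.5  1.4] turn [0.  0.2 0.1]
q [-0.54  0.61  1.68  0.    0.84 -2.19] pos [ 0.5358 -0.1893  0.1038] t 3.2 w 0.0701 F [ 0.7 -0.  -0.1] yaw 0.0846
shift [-1.8 47.8  1.9] turn [0.1 0.1 0.1]
```

Correct by 1 to 2 mm, descend and close.

Request:
drive_tool([
  [-2, 20, 1, 0, 0, 0, 70],
  [-2, 40, 1, 0, 0, 0, 70],
  [-2, 47, 1, 0, 0, 0, 70],
  [-2, 47, 1, 0, 0, 0, 70],
  [-2, 47, 1, 0, 0, 0, 55],
  [-2, 47, 1, 0, 0, 0, 40],
  [-2, 47, 1, 0, 0, 0, 30],
  [-2, 47, 1, 0, 0, 0, 30],
  [-2, 47, 1, 0, 0, 0, 30],
  [-2, 47, 1, 0, 0, 0, 30],
], newtons=35)

```text
time: 4.2
position: [0.5334, -0.189, 0.0561]
tool_rot: [0.707, 0.03, -0.029, -0.706]
ft_force: [-1.0, 0.2, 3.2]
grip_width: 0.0439
```

```bash
python3 -c "
from h import *
goal(.534,-.1876,.056,.082)"
```

```text
q [-0.54  0.69  1.71 -0.    0.74 -2.19] pos [ 0.5334 -0.189   0.0561] t 4.2 w 0.0439 F [-1.   0.2  3.2] yaw 0.0838
shift [0.7 0.1 1.3] turn [0.  0.1 0.1]
```

Request:
drive_tool([
  [0, -5, 0, 0, 0, 0, 30],
  [0, -15, 0, 0, 0, 0, 30],
  [0, -35, 0, 0, 0, 0, 30],
  [0, -60, 0, 0, 0, 0, 30],
  [0, -90, 0, 0, 0, 0, 30],
  [0, -120, 0, 0, 0, 0, 30],
  [0, -130, 0, 0, 0, 0, 30],
  [0, -130, 0, 0, 0, 0, 30],
  [0, -130, 0, 0, 0, 0, 30],
], newtons=45)

```text
time: 5.1
position: [0.5318, -0.1879, 0.1843]
tool_rot: [-0.706, -0.029, 0.03, 0.707]
ft_force: [-0.5, -1.0, -6.0]
grip_width: 0.0436
```

```bash
python3 - <<'E'
from h import *
goal(.5325,-.1885,.186,.084)
im=camera('wrist'); cv2.imwrite('pics/w2.png',im)
E
```

```text
q [-0.54  0.5   1.62  0.    1.02 -2.19] pos [ 0.5318 -0.1879  0.1843] t 5.1 w 0.0436 F [-0.5 -1.  -6. ] yaw 0.0837
shift [ 0.6 -1.7 -0.6] turn [-0.1 -0.  -0.1]
```

View pics/w2.png

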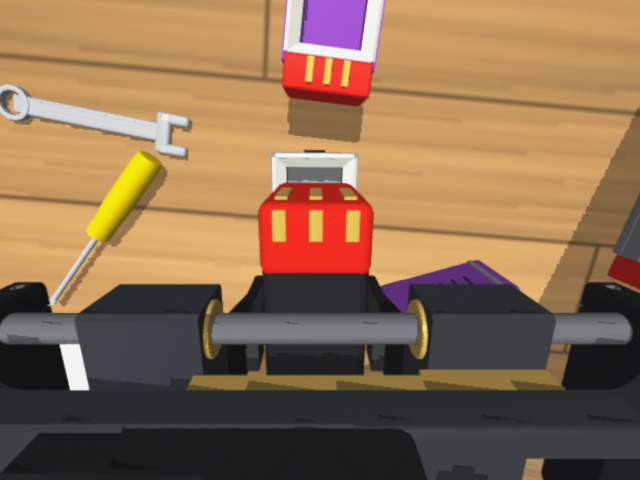

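Wrist view: the pack is lifted clear, held upright by the pads, red end at (316,235), with the empty slot at (315,170) below. Now I turn it +180° about tool y, which takes joint 6 from -2.19 to about +0.95.

Request:
drive_tool([
  [0, 0, 0, 0, 4, 0, 30],
  [0, 0, 0, 0, 12, 0, 30],
  [0, 0, 0, 0, 20, 0, 30],
  [0, 0, 0, 0, 28, 0, 30],
  [0, 0, 0, 0, 36, 0, 30],
  [0, 0, 0, 0, 44, 0, 30],
  [0, 0, 0, 0, 52, 0, 30],
  [0, 0, 0, 0, 60, 0, 30],
  [0, 0, 0, 0, 68, 0, 30],
  [0, 0, 0, 0, 76, 0, 30],
])

```text
time: 6.15
position: [0.5317, -0.1879, 0.1833]
tool_rot: [0.574, -0.415, 0.412, -0.574]
ft_force: [-0.1, 0.6, -4.5]
grip_width: 0.0433
```

Request:
drive_tool([
  [0, 0, 0, 0, 8, 0, 30],
  [0, 0, 0, 0, 16, 0, 30],
  [0, 0, 0, 0, 24, 0, 30],
  [0, 0, 0, 0, 32, 0, 30],
  [0, 0, 0, 0, 40, 0, 30],
  [0, 0, 0, 0, 48, 0, 30],
  [0, 0, 0, 0, 56, 0, 30],
  [0, 0, 0, 0, 64, 0, 30],
  [0, 0, 0, 0, 72, 0, 30],
  [0, 0, 0, 0, 80, 0, 30],
])

```text
time: 7.15
position: [0.5318, -0.1879, 0.1833]
tool_rot: [-0.175, 0.687, -0.684, 0.173]
ft_force: [-1.1, -0.4, -4.6]
grip_width: 0.0437
```

Request:
drive_tool([
  [0, 0, 0, 0, 8, 0, 30],
  [0, 0, 0, 0, 16, 0, 30],
  [0, 0, 0, 0, 22, 0, 30],
  [0, 0, 0, 0, 24, 0, 30],
  [0, 0, 0, 0, 24, 0, 30],
  [0, 0, 0, 0, 24, 0, 30],
  [0, 0, 0, 0, 24, 0, 30],
])

```text
time: 7.85
position: [0.5326, -0.1884, 0.1847]
tool_rot: [-0.03, 0.707, -0.706, 0.029]
ft_force: [0.8, -0.2, -4.9]
grip_width: 0.0438
```

```bash
python3 - <<'E'
from h import *
goal(.532,-.1885,.120,.084+np.pi)
cv2.imwrite('pics/s2.png',camera('scene'))
cv2.imwrite('pics/t2.png',camera('top'))
a=cv2.imread('pics/s2.png')[120:360,80:380]; b=cv2.imread('pics/t2.png')[140:340,380:540]
a=cv2.resize(a,(500,400)); b=cv2.resize(b,(320,400)) 
cv2.imwrite('pics/st2.png',np.hstack([a,b])[:,:800])
E
```

```text
q [-0.54  0.5   1.62 -0.    1.02  0.95] pos [ 0.5326 -0.1884  0.1847] t 7.85 w 0.0438 F [ 0.8 -0.2 -4.9] yaw -3.0573
shift [ 0.5 64.7  0.1] turn [0.1 0.  0.1]
```

View pics/st2.png

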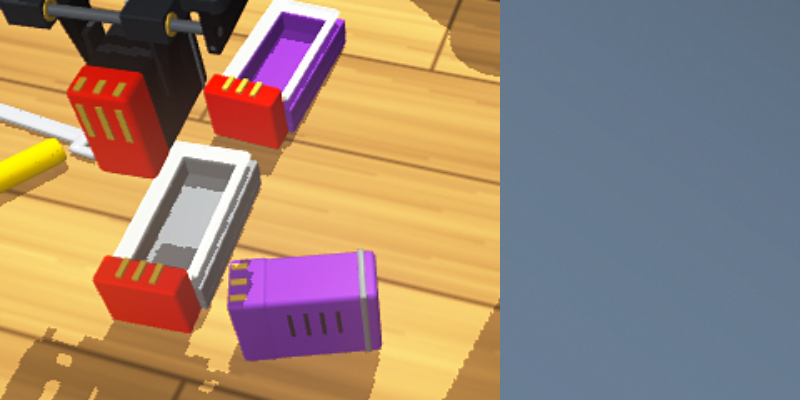

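Left half (scene): the held pack's red end now faces forward, the same side as the red block, with the empty slot below. The top view is blocked by the arm. I lower it in stages and watch the force.

Request:
drive_tool([
  [0, 20, 0, 0, 0, 0, 30],
  [0, 45, 0, 0, 0, 0, 30],
  [0, 70, 0, 0, 0, 0, 30],
  [0, 82, 0, 0, 0, 0, 30],
  [0, 88, 0, 0, 0, 0, 30],
  [0, 88, 0, 0, 0, 0, 30],
  [0, 88, 0, 0, 0, 0, 30],
])

```text
time: 8.65
position: [0.5338, -0.1891, 0.0984]
tool_rot: [0.029, -0.706, 0.707, -0.03]
ft_force: [-0.3, 0.1, -5.8]
grip_width: 0.0437
```

```bash
python3 - <<'E'
from h import *
goal(.532,-.1885,.056,.084+np.pi)
im=camera('scene'); cv2.imwrite('pics/s3.png',im)
cv2.imwrite('pics/s3c.png',cv2.resize(im[170:330,110:260],None,fx=3.7,fy=3.7,interpolation=cv2.INTER_CUBIC))
E
```

```text
q [-0.54  0.62  1.69  0.    0.83  0.95] pos [ 0.5338 -0.1891  0.0984] t 8.65 w 0.0437 F [-0.3  0.1 -5.8] yaw -3.0578
shift [ 1.8 42.4 -0.8] turn [-0.1 -0.  -0.1]
```

View pics/s3c.png

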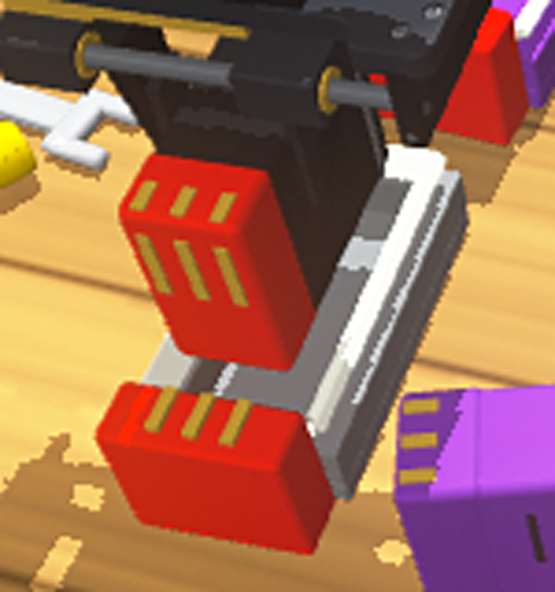

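The pack hangs level just above the slot, red end (205,310 in the crop) toward the red block (210,440). Continue down.

Request:
drive_tool([
  [1, 4, 0, 0, 0, 0, 30],
  [1, 9, 0, 0, 0, 0, 30],
  [1, 14, 0, 0, 0, 0, 30],
  [1, 18, 0, 0, 0, 0, 30],
  [1, 22, 0, 0, 0, 0, 30],
  [1, 26, 0, 0, 0, 0, 30],
  [1, 28, 0, 0, 0, 0, 30],
  [1, 28, 0, 0, 0, 0, 30],
])

```text
time: 9.5
position: [0.5318, -0.1886, 0.0691]
tool_rot: [-0.03, 0.707, -0.706, 0.029]
ft_force: [0.4, 0.0, -5.7]
grip_width: 0.0436
```

```bash
python3 -c "
from h import *
goal(.532,-.1885,.056,.084+np.pi)
print(np.round(get_obs()['moment'],2))"
```

```text
q [-0.54  0.67  1.71 -0.    0.77  0.95] pos [ 0.5318 -0.1886  0.0691] t 9.5 w 0.0436 F [ 0.4  0.  -5.7] yaw -3.0579
shift [-0.2 13.1 -0.1] turn [ 0. -0.  0.]
[-0.03  0.19  0.02]
```

No contact force with the underside about 13 mm above the floor, already between the walls. Down to the floor.

Request:
drive_tool([
  [0, 3, 0, 0, 0, 0, 30],
  [0, 6, 0, 0, 0, 0, 30],
  [0, 9, 0, 0, 0, 0, 30],
  [0, 11, 0, 0, 0, 0, 30],
  [0, 12, 0, 0, 0, 0, 30],
  [0, 13, 0, 0, 0, 0, 30],
  [0, 13, 0, 0, 0, 0, 30],
  [0, 13, 0, 0, 0, 0, 30],
])

```text
time: 10.3
position: [0.532, -0.1887, 0.0566]
tool_rot: [0.03, -0.706, 0.707, -0.03]
ft_force: [0.2, 0.3, -5.0]
grip_width: 0.044
```

```bash
python3 -c "
from h import *
goal(.532,-.1885,.056,.084+np.pi)"
```

```text
q [-0.54  0.69  1.71 -0.    0.74  0.95] pos [ 0.532  -0.1887  0.0566] t 10.3 w 0.044 F [ 0.2  0.3 -5. ] yaw -3.0579
shift [ 0.   0.6 -0.2] turn [-0. -0. -0.]
```

Weight still hangs; ease down until the floor takes it.

Request:
drive_tool([
  [0, 0.5, 0, 0, 0, 0, 30],
  [0, 1, 0, 0, 0, 0, 30],
  [0, 1, 0, 0, 0, 0, 30],
  [0, 1, 0, 0, 0, 0, 30],
])

```text
time: 10.7
position: [0.5322, -0.1888, 0.0561]
tool_rot: [0.029, -0.706, 0.707, -0.03]
ft_force: [-0.8, 0.7, 0.8]
grip_width: 0.044
```

Fz went from -5 to +0.8 N, so the floor carries the pack. Release in steps.

Request:
drive_tool([
  [0, 0.5, 0, 0, 0, 0, 30],
  [0, 0.5, 0, 0, 0, 0, 46],
  [0, 0.5, 0, 0, 0, 0, 52],
  [0, 0.5, 0, 0, 0, 0, 60],
  [0, 0.5, 0, 0, 0, 0, 70],
  [0, 0.5, 0, 0, 0, 0, 70],
  [0, 0.5, 0, 0, 0, 0, 70],
  [0, 0.5, 0, 0, 0, 0, 70],
])

```text
time: 11.5
position: [0.532, -0.1887, 0.055]
tool_rot: [-0.03, 0.706, -0.706, 0.03]
ft_force: [-0.6, -0.6, -0.2]
grip_width: 0.0696
```

Request:
drive_tool([
  [0, -10, 0, 0, 0, 0, 70],
  [0, -25, 0, 0, 0, 0, 70],
  [0, -50, 0, 0, 0, 0, 70],
  [0, -80, 0, 0, 0, 0, 70],
  [0, -120, 0, 0, 0, 0, 70],
  [0, -160, 0, 0, 0, 0, 70],
  [0, -200, 0, 0, 0, 0, 70],
  [0, -200, 0, 0, 0, 0, 70],
])

```text
time: 12.3
position: [0.5354, -0.1905, 0.2621]
tool_rot: [0.025, -0.704, 0.709, -0.034]
ft_force: [0.2, -0.4, 0.5]
grip_width: 0.0699
```

Request:
drive_tool([
  [30, 0, -40, 0, 0, 0, 70],
  [60, 0, -80, 0, 0, 0, 70],
  [90, 0, -120, 0, 0, 0, 70],
  [110, 0, -160, 0, 0, 0, 70],
  [110, 0, -200, 0, 0, 0, 70],
  [110, 0, -240, 0, 0, 0, 70],
  [110, 0, -260, 0, 0, 0, 70],
  [110, 0, -260, 0, 0, 0, 70],
])

```text
time: 13.1
position: [0.3992, 0.0633, 0.255]
tool_rot: [-0.031, 0.707, -0.706, 0.031]
ft_force: [-0.1, 0.6, 0.3]
grip_width: 0.0703
```

```bash
python3 - <<'E'
from h import *
goal(.53,.1,.25,.084+np.pi)
a=camera('top'); b=camera('scene'); cv2.imwrite('pics/t4.png',a); cv2.imwrite('pics/s4.png',b)
for c in ['top','scene']:
    print(c,[(np.round(d['location'],1).tolist(),round(d['conf'],2)) for d in mark_of(c,'turned_pack')])
b=cv2.resize(b[170:330,110:260],(450,480)); a=cv2.resize(a[165:325,400:516],(348,480))
cv2.imwrite('pics/f4.png',np.hstack([b,a]))
E
```

```text
q [-0.12  0.18  1.91  0.    1.06  1.36] pos [0.3992 0.0633 0.255 ] t 13.1 w 0.0703 F [-0.1  0.6  0.3] yaw -3.0536
shift [-133.5    4.9  -25. ] turn [0.  0.2 0.1]
top [([453.7, 249.8], 0.91), ([357.1, 199.2], 0.76), ([449.1, 249.0], 0.67)]
scene [([196.0, 256.9], 0.9), ([272.4, 322.4], 0.73), ([167.9, 280.1], 0.41)]
```

View pics/f4.png

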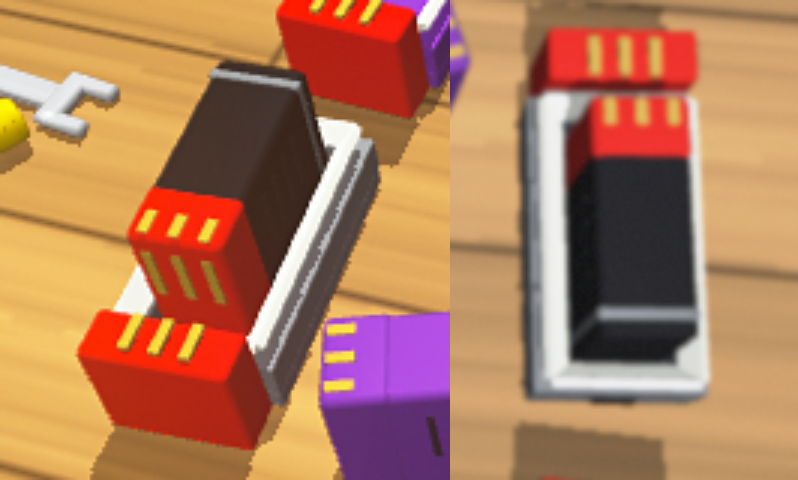

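Both views show the pack seated level in its charger with the red end at the red block: scene crop (190,250), top crop (640,125). It sits as deep as before, the gripper is clear, and the purple look-alikes are in place.

```bash
python3 -c "
from rig import *
print(hand_in())"
```

```text
the job is handed in; nothing more can be done
None
```

The turned pack is back in its own charger with its red end at the red block, and the job is handed in at about 13 s of the 48 s allowed. I gripped it across its width, lifted it right out, turned it 180°, lowered it until the charger floor took its weight, then let go and moved the arm clear.

**Seating:**
- The pack touched the floor with the TCP at 56.1 mm, the same height as when I first gripped it fully seated.
- The vertical force went from −5 N to about +0.8 N at contact.
- The highest force I read at any check was about 6 N, which was the pack's own weight.

**Final pictures:** the top and scene views show the pack level between the charger walls, with its red end at the red block. The arm did not touch the other pack or the purple look-alikes.

**Disagreements:**
- The charger position from the three cameras differed by up to about 6 mm along x and 3 mm along y. I used a value in between, and the pack went in without touching the walls.
- The arm hid the charger from the top camera during the turn, so I relied on the scene camera there.

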